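Slide the router plate out over the board's edge

TASK

The flat red router plate on the white raised board is too wide and too thin to pick up where it lies. Slide it, flat on the board, towards you until about a third of its length sticks out past the board's front edge, still lying roughly square to that edge and not tipping, so that it can be picked up by the overhang. Leave the dark grey plate beside it where it is.

Things in the scene. Friction and masses are not known exactly. Their poses are not given: they have to be found in the camera images.
- red_plate_center (a point): Centre (half-way up, 4 mm over its underside) of the loose flat red plate: 120 mm long along its own x, 100 mm wide along its own y, 8 mm thick, with a 36 mm round hole through its middle; about 0.2 kg (0.14 to 0.28). It lies on the raised board, its long side (own x) within about 12 degrees of the board's x; its own x points away from the robot, z up. It slides freely on the board when pushed at its edge and tips off if more than 60 mm of its length overhangs.
- grey_plate_center (a point): Centre (half-way up) of the bystander: a loose dark grey steel-coloured plate of the same size, 120 x 100 x 8 mm, with a narrow 85 x 12 mm slot through it in place of the round hole, own x away from the robot. It lies on the board beside the red plate, to its left or right, centres about 180 mm apart.
- setup_board: The raised setup board, fixed to the bench: white top, plywood edges, 260 mm deep along its own x (which points away from the robot, turned up to 14 degrees), 360 mm wide along its own y (to the robot's left), 40 mm high. Origin at the centre of its underside, on the bench top.
- front_edge (a point): Middle of the upper front edge of the raised board, the 360 mm long edge that faces the robot; it lies 130 mm from the board's centre along the board's -x, 40 mm above the bench. Axes as the board's.
Not all that is in view belongs to the job. Of the things shaped like the part that bears red_plate_center, the red one is meant.

How it is judged:
At the end, for the whole second after the job is handed in: The red plate lies flat and at rest on the raised board with 22 to 55 mm of its 120 mm length past the front edge (its centre 5 to 38 mm inside that edge), within 15 degrees of square to the edge, and not past the board's left or right end; the grey plate is within 20 mm of where it began (x of red_plate_center in the frame of setup_board between -0.125 and -0.092 m and y of red_plate_center in the frame of setup_board between -0.13 and 0.13 m and z of red_plate_center in the frame of setup_board between 0.039 and 0.049 m and angle between red_plate_center's own z axis and vertical below 0.1 rad and angle between the x axis of red_plate_center and the x axis of setup_board, either way round below 0.26 rad and linear speed of red_plate below 0.01 m/s and distance of grey_plate_center from where it was at the start of the episode below 0.02 m); the robot touches nothing.
It fails at once if the red plate is lifted more than 20 mm off the board (z of red_plate_center in the frame of setup_board above 0.064 m).
It fails at once if the grey plate is moved more than 20 mm (distance of grey_plate_center from where it was at the start of the episode above 0.02 m).
It also fails if it takes over 35 s, if anything falls off the work surface, if the arm or the gripper's body presses on something with over 40 N, if the wrist force passes 120 N, or if a joint passes its speed limit or range.

ROBOT

A 6-joint arm with a two-finger parallel gripper is mounted at the origin on a cart in front of the work surface, level with it; the furniture and walls round the work are solid. World frame = base frame: x ahead of the robot, y to its left, z up, the work surface at z = 0. Lengths are in m, angles in rad, forces in N, time in s.
With the tool pointing down it reaches from about 0.25 to 0.775 m from the base axis. Payload 4 kg.
Tool frame: the origin (TCP) lies at the centre of the arm's flange, where the gripper is bolted on; the fingertips stand 199 mm ahead of it and the grasp point (between the pads) lies 180 mm ahead of it (robot.tcp_to_tips is the distance from the TCP to the fingertips, in m); z points along the fingers, y is the line along which they close (so a half turn about z gives the same grasp; the last joint's range is limited). The gripper opens to 94 mm and grips with 3 to 60 N. Pads are 16 mm wide; open, the fingers measure 119 mm over their backs; the gripper's body (75 mm by 177 mm) begins 78 mm behind the grasp point.
Start: joints at [-1.44, 0.087, 1.371, -0, 1.684, -0.103], TCP at [0.127, -0.535, 0.405] pointing down, gripper open.
Joint ranges: [-3.1, 3.1], [-0.76, 2.03], [0.27, 2.55], [-1.08, 4.22], [0.17, 2.65], [-2.57, 2.57]. Speed limits (rad/s): [2.79, 2.79, 3.14, 3.14, 3.14, 3.14].

INTERFACE

Orientations are given as [roll, pitch, yaw] about the fixed x, y, z axes, in that order (R = Rz(yaw) Ry(pitch) Rx(roll)).
In Python, from bench import telemetry, snapshot, ticket, robot gives the robot as it stands.
- The arm moves only by the tool apply_moves, never from a script. Its argument "moves" is a list that holds one entry, the list of rows, each a list of 5 numbers: the shift along the tool's x, y, z in units of 50 mm (1.0 is 50 mm), then the turn about the tool's z in units of 10 degrees (1.0 is 10 degrees), then the closure, from 0 (fully open) to 1 (shut). A call has 1 to 10 rows; each row is the pose to reach, as a shift and turn from the pose commanded when the call began, along the tool's axes at that moment; what a row does not reach only later rows make up. A row lasts 1/8 s, in which the tool goes at most 62.5 mm and 10.7 degrees, less where a joint would pass 70% of its speed; a pose out of reach is approached as far as the arm can. A call with a gripper value outside its range is refused whole. The fingers move at their own pace and stop on an object; the grip force is fixed at half the most. Time passes only in rows, so rows that repeat a pose let the fingers close. It gives the time, the measured TCP pose, the force, the opening and the grip force at its end, in the units of the state.
- telemetry.get_obs(): the state, without advancing time (a new reading comes with each control period).
- snapshot(name): name is "side" or "top" or "wrist"; returns a dict with "image" (480x640x3 uint8, red, green, blue), "fovy" (degrees; the focal length in pixels is half the picture's height over the tangent of half this angle, whatever the lens; pixels are square), "cx", "cy" (the principal point, pixels), "D" ([k1, k2, p1, p2, k3] as OpenCV has them; the pictures are not rectified), "R" (3x3) and "t" (3): a world point X has camera coordinates R X + t. Camera axes: x right, y down, z forward; pixel columns grow to the right and rows downward; lengths in m; the calibration is good to about 2 mm. A picture is of the moment at which its call begins. There is no depth.
- ticket.close_job(): hands the job in; it is judged then, once.
The state is a dict: "time": time; "joint_positions": joint angles; "qvel": joint speeds; "joint_torque": joint torques, N m; "tool_pos": TCP position; "ee_rot": TCP orientation; "wrist_force": force on the tool from outside, world axes, zero at the start; "wrist_torque": the same for the moment, N m; "width": finger opening in m; "finger_force": force on a finger pad.
Only numpy, scipy, OpenCV 4.12 (cv2) and the standard library are available. Lean on these libraries where they do the work, as an engineer would, in place of code of your own. Each camera call takes 0.05 s, during which the arm holds its last target. There are 200 camera calls.

## Working session

There is one attempt and no reset: what is moved stays moved. The work goes in short steps, Python scripts to look and compute and a tool call to move; the robot and the scene stay as the last step left them, time stands still between calls to the robot, and variables do not carry over. Pictures are saved under pics/ and viewed, at most 10 in all, crops included, and the job is handed in when it is done.

Besides the shell and the picture viewer there is one more tool, called in YAML: its name, and indented under it one key for each argument. apply_moves: Moves the arm, as the interface text tells. Its arguments: {"type":"object","properties":{"moves":{"type":"array","items":{"type":"array","items":{"type":"array","items":{"type":"number"}}}}},"required":["moves"]}

```bash
mkdir -p pics; cat > h.py <<'E'
import numpy as np, cv2
from bench import telemetry, snapshot, ticket, robot
def K(s):
    f=s["image"].shape[0]/2/np.tan(np.radians(s["fovy"])/2)
    return np.array([[f,0,s["cx"]],[0,f,s["cy"]],[0,0,1.]])
def cast(s,px,z):
    p=cv2.undistortPoints(np.array(px,float).reshape(-1,1,2),K(s),np.array(s["D"],float)).reshape(-1,2)
    R=np.array(s["R"]);t=np.array(s["t"]);c=-R.T@t
    d=np.c_[p,np.ones(len(p))]@R
    return c+d*((z-c[2])/d[:,2])[:,None]
def save(n,im): cv2.imwrite("pics/"+n,cv2.cvtColor(im,cv2.COLOR_RGB2BGR))
E
python3 - <<'E'
from h import *
for n in("top","side"):
    s=snapshot(n);save(n+"0.png",s["image"])
o=telemetry.get_obs();print(o["time"],o["tool_pos"],o["ee_rot"])
E
```

```text
0.1 [ 0.12739656 -0.53494162  0.40364763] [-3.13968307e+00 -1.94933541e-04  2.33791756e-01]
```

View pics/top0.png

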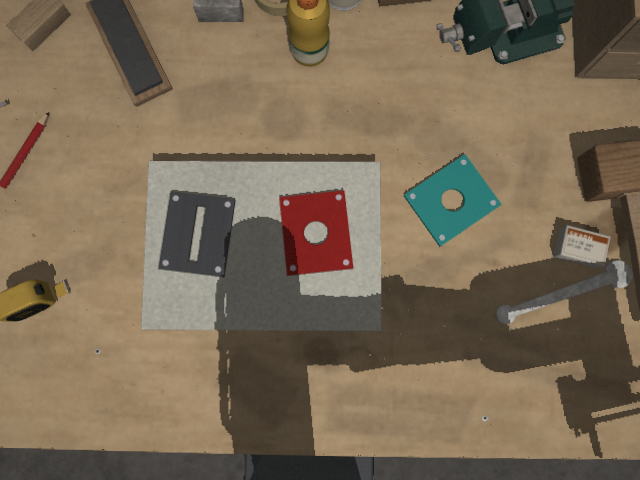

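View pics/side0.png

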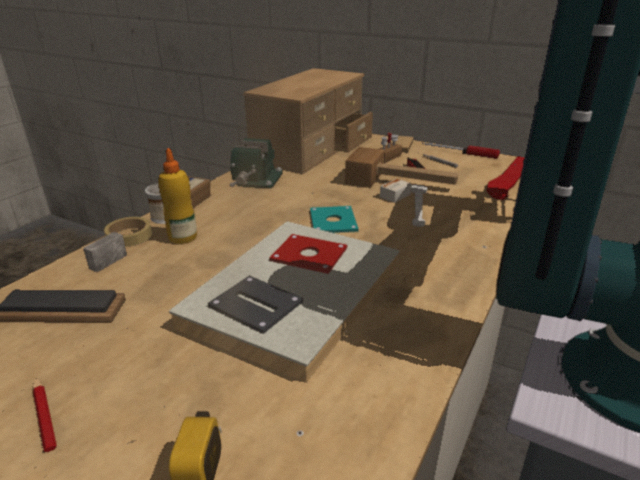

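The red plate with the round hole at about (316,232) is on the white board. The other candidates are the teal plate at (452,200), which has the same shape but lies on the bench, and the slotted grey bystander at (198,233). Red is the one meant; I'll confirm it in a crop.

```bash
cat > meas.py <<'E'
from h import *
def quad(m):
    m=cv2.morphologyEx(m.astype(np.uint8)*255,cv2.MORPH_OPEN,np.ones((3,3)))
    c=max(cv2.findContours(m,cv2.RETR_EXTERNAL,cv2.CHAIN_APPROX_NONE)[0],key=cv2.contourArea)
    return c.reshape(-1,2).astype(float)
def rect(P):
    (c,(w,h),a)=cv2.minAreaRect((P[:,:2]*1000).astype(np.float32))
    b=cv2.boxPoints((c,(w,h),a))
    es=[b[1]-b[0],b[2]-b[1]]
    e=max(es,key=lambda v:abs(v[0])); e=e*np.sign(e[0])
    return np.array(c),np.degrees(np.arctan2(e[1],e[0])),(w,h),b
def red(s):
    im=s["image"];h=cv2.cvtColor(im,cv2.COLOR_RGB2HSV);H,S,V=cv2.split(h)
    m=((H<8)|(H>172))&(S>150)&(V>40); m[:, :230]=0; m[:140]=0
    return quad(m)
def grey(s):
    m=s["image"].max(2)<95; m[:,:]&=True; k=np.zeros_like(m);k[185:280,155:240]=m[185:280,155:240]
    return quad(k)
E
python3 - <<'E'
from meas import *
s=snapshot("top");im=s["image"]
for f,n in((red,"red"),(grey,"grey")):
    q=f(s);r=rect(cast(s,q,.048));print(n,q.min(0),q.max(0),*r)
h=cv2.cvtColor(im,cv2.COLOR_RGB2HSV)
# board left edge/front edge/right edge: corners refined by eye-box
m=(h[...,1]<40); m[:140]=0;m[345:]=0;m[:,:130]=0;m[:,395:]=0
q=quad(m);print("board",q.min(0),q.max(0),*rect(cast(s,q,.04)))
a=cv2.approxPolyDP(q.astype(np.int32).reshape(-1,1,2),8,True).reshape(-1,2);print(a.tolist());print(cast(s,a,.04).round(4))
v=im[140:350,130:400].copy();save("crop.png",cv2.resize(v,None,fx=2.8,fy=2.8,interpolation=cv2.INTER_CUBIC))
E
```

```text
red [280. 191.] [352. 274.] [565.24481201 -15.44854736] 7.2525077 (119.15956115722656, 98.65253448486328) [[499.91464   25.961586]
 [512.3688   -71.901665]
 [630.57495  -56.85868 ]
 [618.12085   41.00457 ]]
grey [159. 190.] [239. 279.] [558.41040039 153.44839478] -5.043344 (122.9462890625, 128.14947509765625) [[489.1797    97.84601 ]
 [616.833     86.580475]
 [627.6411   209.05078 ]
 [499.9878   220.31631 ]]
board [141. 161.] [380. 330.] [547.27111816  65.50511169] 0.72171783 (259.7987365722656, 358.4842529296875) [[ 415.1243   243.0968 ]
 [ 419.6398  -115.35901]
 [ 679.41797 -112.08658]
 [ 674.90247  246.36923]]
[[149, 161], [142, 328], [380, 330], [379, 162]]
[[ 0.6737  0.2455  0.04  ]
 [ 0.4166  0.2414  0.04  ]
 [ 0.4207 -0.114   0.04  ]
 [ 0.6781 -0.1112  0.04  ]]
```

View pics/crop.png

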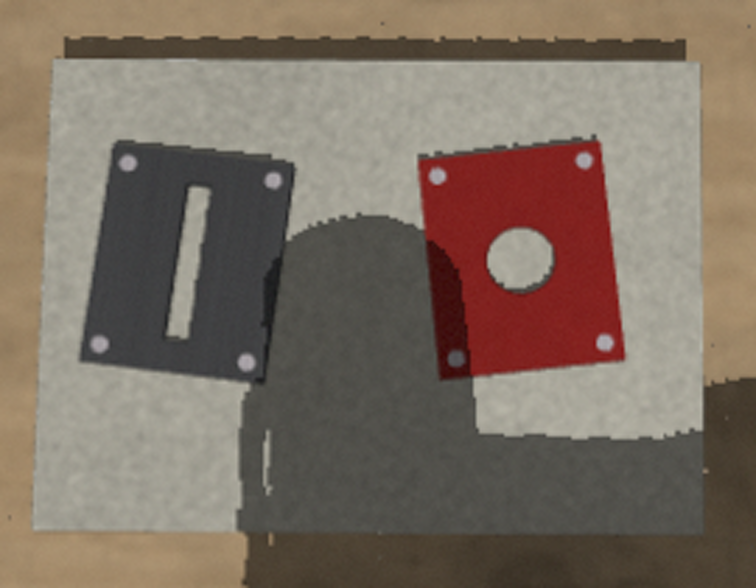

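The crop confirms it: the red plate with the round hole (crop centre about (520,258)) is on the board, 7° off square. Next I move over the strip behind the plate, squaring the tool to the board and setting the fingers about 60 mm apart.

apply_moves:
  moves:
    - [[12.7,-7.73,0,1.27,0.36],[12.7,-7.73,0,1.27,0.36],[12.7,-7.73,0,1.27,0.36],[12.7,-7.73,0,1.27,0.36],[12.7,-7.73,0,1.27,0.36],[12.7,-7.73,0,1.27,0.36],[12.7,-7.73,0,1.27,0.36],[12.7,-7.73,0,1.27,0.36],[12.7,-7.73,0,1.27,0.36],[12.7,-7.73,0,1.27,0.36]]

```text
time: 1.4
tool_pos: [0.5712, -0.0949, 0.4044]
ee_rot: [3.141, 0.0, 0.012]
wrist_force: [-0.0, -0.5, 0.4]
width: 0.0601
finger_force: 0.0
```

apply_moves:
  moves:
    - [[1.7,-1.64,0,0,0.36],[1.7,-1.64,0,0,0.36],[1.7,-1.64,1,0,0.36],[1.7,-1.64,2,0,0.36],[1.7,-1.64,2.7,0,0.36],[1.7,-1.64,2.7,0,0.36],[1.7,-1.64,2.7,0,0.36]]

```text
time: 2.28
tool_pos: [0.6545, -0.0138, 0.2713]
ee_rot: [3.141, -0.002, 0.012]
wrist_force: [0.2, -0.2, 0.8]
width: 0.0604
finger_force: 0.0
```

```bash
python3 - <<'E'
from meas import *
o=telemetry.get_obs();print(o["time"],o["tool_pos"],o["ee_rot"],robot.tcp_to_tips)
s=snapshot("wrist");save("w1.png",s["image"])
s=snapshot("top");save("t1.png",s["image"])
E
```

```text
2.275 [ 0.65453949 -0.01375837  0.27133831] [ 3.14121978e+00 -2.34531160e-03  1.21447538e-02] 0.1992
```

View pics/w1.png

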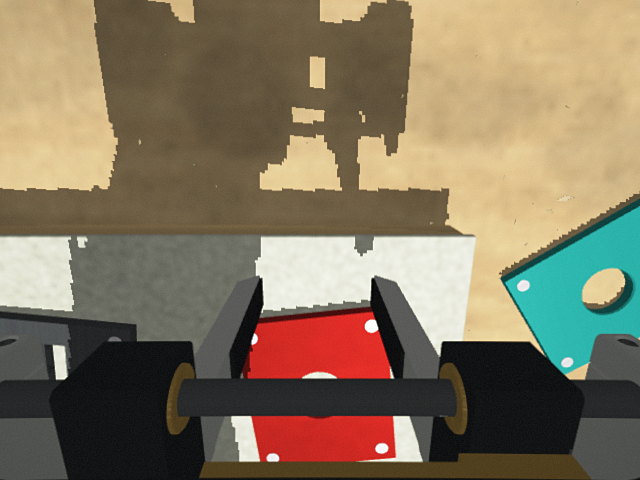

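The wrist view shows the red plate's far edge from about (257,320) to (370,307), with the fingertips at (250,280) and (375,280) just beyond it. I'll check the positions from this view.

```bash
python3 - <<'E'
from meas import *
s=snapshot("wrist")
print(cast(s,[(257,322),(372,308)],.048).round(4),cast(s,[(474,236),(280,236)],.04).round(4),cast(s,[(250,280),(375,280)],.072).round(4))
E
```

```text
[[ 0.6214  0.0248  0.048 ]
 [ 0.6323 -0.05    0.048 ]] [[ 0.6791 -0.1131  0.04  ]
 [ 0.6778  0.0095  0.04  ]] [[ 0.6609  0.0234  0.072 ]
 [ 0.6617 -0.0464  0.072 ]]
```

apply_moves:
  moves:
    - [[0,0,0.3,0,0.36],[0,0,0.45,0,0.36],[0,0,0.5,0,0.36],[0,0,0.5,0,0.36],[0,0,0.5,0,0.36]]

```text
time: 3.05
tool_pos: [0.6542, -0.0137, 0.245]
ee_rot: [3.141, -0.001, 0.012]
wrist_force: [0.2, 0.0, -0.1]
width: 0.0601
finger_force: 0.0
```

apply_moves:
  moves:
    - [[0,0,0.05,0,0.36],[-0.15,0,0.05,0,0.36],[-0.35,0,0.05,0,0.36],[-0.55,0,0.05,0,0.36],[-0.75,0,0.05,0,0.36],[-0.95,0,0.05,0,0.36],[-1.15,0,0.05,0,0.36],[-1.3,0,0.05,0,0.36],[-1.4,0,0.05,0,0.36],[-1.4,0,0.05,0,0.36]]

```text
time: 4.3
tool_pos: [0.5837, -0.0145, 0.2422]
ee_rot: [3.142, 0.001, 0.012]
wrist_force: [0.5, -0.4, -0.6]
width: 0.0602
finger_force: 0.0
```

```bash
python3 - <<'E'
from meas import *
s=snapshot("side");save("s2.png",s["image"])
s=snapshot("wrist");save("w2.png",s["image"])
E
```

```text
(no output)
```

View pics/s2.png

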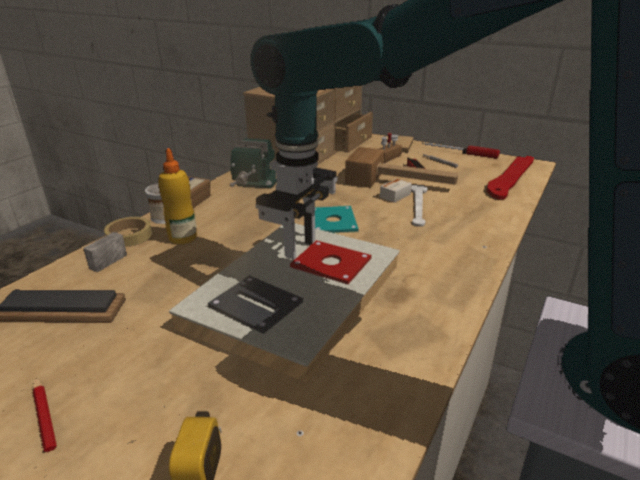

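View pics/w2.png

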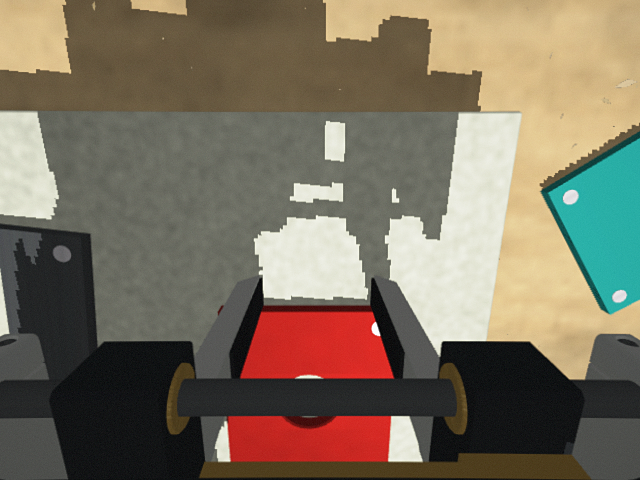

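The side view shows the plate flat at about (330,260) with the fingers behind it. In the wrist view its far edge (y≈307) is now square to the board. I'll push it the rest of the way.

apply_moves:
  moves:
    - [[-0.15,0,0,0,0.36],[-0.35,0,0,0,0.36],[-0.55,0,0,0,0.36],[-0.75,0,0,0,0.36],[-0.95,0,0,0,0.36],[-1.15,0,0,0,0.36],[-1.3,0,0,0,0.36],[-1.4,0,0,0,0.36],[-1.5,0,0,0,0.36],[-1.5,0,0,0,0.36]]

```text
time: 5.65
tool_pos: [0.5088, -0.0154, 0.2422]
ee_rot: [3.141, 0.0, 0.012]
wrist_force: [-0.6, -0.4, 0.7]
width: 0.06
finger_force: 0.0
```

apply_moves:
  moves:
    - [[0.3,0,0,0,0.36],[0.5,0,0,0,0.36],[0.5,0,-1,0,0.36],[0.5,0,-2,0,0.36],[1.5,0,-3,0,0.36],[2.5,0,-4,0,0.36],[3,0,-4,0,0.36],[3,0,-4,0,0.36]]

```text
time: 6.65
tool_pos: [0.6617, -0.0137, 0.4413]
ee_rot: [3.141, -0.0, 0.012]
wrist_force: [-0.4, 0.0, -0.6]
width: 0.0602
finger_force: 0.0
```

```bash
python3 - <<'E'
from meas import *
s=snapshot("top");save("t3.png",s["image"])
q=red(s);r=rect(cast(s,q,.048));print(*r)
q=grey(s);print(q.min(0),q.max(0))
save("s3.png",snapshot("side")["image"])
E
```

```text
[438.22436523 -53.99406815] 0.7824631 (95.70339965820312, 8.866080284118652) [[390.3166   -50.21491 ]
 [390.43768  -59.080166]
 [486.13214  -57.773228]
 [486.01105  -48.90797 ]]
[157. 185.] [239. 279.]
```

View pics/t3.png

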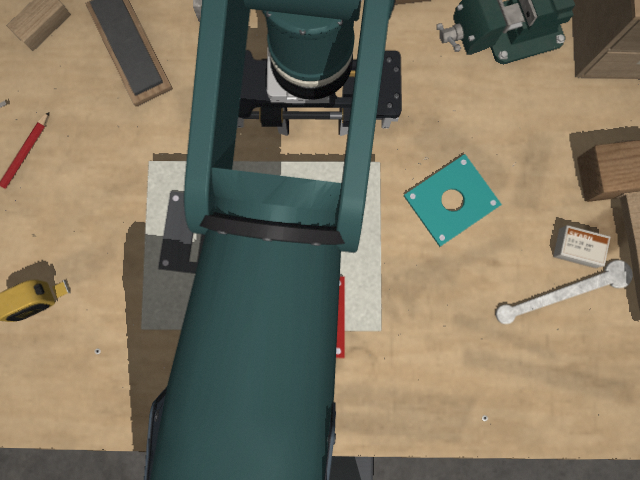

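View pics/s3.png

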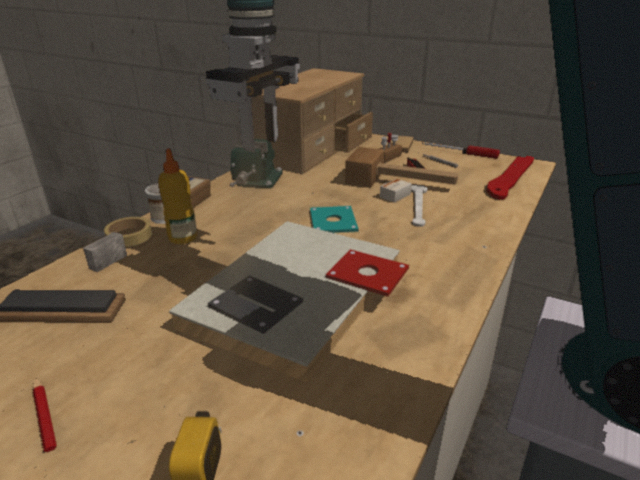

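The side view shows the plate lying flat with its front past the board edge (hole at about (368,271)). The grey plate is unmoved at (255,303), and the arm is clear of everything. In the top view the arm hides most of the plate, so I'll measure once from the side view.

```bash
python3 - <<'E'
from meas import *
s=snapshot("side");h=cv2.cvtColor(s["image"],cv2.COLOR_RGB2HSV)
m=((h[...,0]<8)|(h[...,0]>172))&(h[...,1]>150)&(h[...,2]>40)
k=np.zeros_like(m);k[240:300,310:420]=m[240:300,310:420]
print(*rect(cast(s,quad(k),.048)))
E
```

```text
[435.83233643  -4.42481232] 0.11797623 (120.75437927246094, 108.3427505493164) [[375.34375   49.622128]
 [375.56683  -58.720394]
 [496.32092  -58.471752]
 [496.09784   49.87077 ]]
```

```bash
python3 -c "
from bench import ticket
print(ticket.close_job())"
```

```text
the job is handed in; nothing more can be done
None
```

I slid the red plate to about 40 mm of overhang past the board's front edge, flat and within about 1° of square; the grey plate looks unmoved, the arm is clear, and the job is handed in (no verdict was returned).

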